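# Turn the drill-holder spindle until its clamping screw points up

### The arm

A 6-joint arm with a two-finger parallel gripper is mounted at the origin on a cart in front of the work surface, level with it; the furniture and walls round the work are solid. World frame = base frame: x ahead of the robot, y to its left, z up, the work surface at z = 0. Lengths are in m, angles in rad, forces in N, time in s.
With the tool pointing down it reaches from about 0.3 to 0.875 m from the base axis. Payload 4.2 kg.
Tool frame: the origin (TCP) lies midway between the tips of the shut fingers; the grasp point (between the pads) lies 19 mm behind it (manip.pinch_z is the distance from the TCP to the grasp point, in m); z points along the fingers, x is the direction in which the jaws open and shut, and the axes are right-handed (so a half turn about z gives the same grasp; the last joint's range is limited). The gripper opens to 85 mm and grips with 20 to 120 N. Pads are 22 mm wide; open, the fingers measure 114 mm over their backs; the gripper's body (76 mm by 85 mm) begins 54 mm behind the grasp point. The pads swing forward as they close: fully open they stand 13 mm farther back than shut.
Start: joints at [-1.206, 0.32, 1.565, -0, 1.257, -0.02], TCP at [0.216, -0.533, 0.231] pointing down, gripper open.
Joint ranges: [-3.11, 3.11], [-0.84, 2.01], [0.21, 2.61], [-1.34, 4.49], [0.05, 2.63], [-2.56, 2.56]. Speed limits (rad/s): [2.57, 2.57, 3.14, 3.14, 3.14, 3.14].

### API

Orientations are given as a rotation vector (axis times angle).
In Python, from bench import manip gives the robot as it stands. Calls block until the motion is done:
- manip.goto(position, orientation): joint-space move of the TCP to a pose.
- manip.move_straight(position, orientation=None, max_speed=0.15, force_limit=None): straight line of the TCP; orientation=None keeps the orientation; max_speed is the mean speed in m/s. With force_limit (N) it stops when the force on the tool has changed by that much, and returns True; else False.
- manip.move_j(angles): joint-space move.
- manip.command_gripper(opening, force=None): finger opening in m; force is the grip in N (None keeps the last); returns when the fingers have stopped.
- manip.pause(seconds).
- manip.inverse_kinematics(position, orientation): joint angles nearest the present ones, or None.
- manip.observe(): the state.
- manip.read_camera(name): name is "scene" or "top" or "wrist"; returns (picture, depth): 420x560x3 uint8, red, green, blue; 420x560 float32, m along the optical axis (not along the pixel's ray), 0 where there is no reading.
- manip.camera_model(name): a dict with "vertical_fov" (degrees; the focal length in pixels is half the picture's height over the tangent of half this angle, whatever the lens; pixels are square), "cx", "cy" (the principal point, pixels), "R" (3x3) and "t" (3): a world point X has camera coordinates R X + t. Camera axes: x right, y down, z forward; pixel columns grow to the right and rows downward; lengths in m; the calibration is good to about 2 mm. The wrist camera is an equidistant fisheye: a pixel r from the principal point sees the ray r / f radians off the axis. A picture is of the moment at which its call begins: read the wrist's pose just before it. camera_model takes no time and is no camera call; for the wrist camera it gives the pose at the moment of the call.
A pose or a line that the arm cannot do raises manip.Unreachable and nothing moves.
- manip.job_done(): hands the job in, once; it reports no verdict.
The state is a dict: "t": time; "qpos": joint angles; "joint_velocities": joint speeds; "joint_torque": joint torques, N m; "tool_pos": TCP position; "ee_rot": TCP orientation; "contact_force": force on the tool from outside, world axes, zero at the start; "moment": the same for the moment, N m; "opening": finger opening in m.
Only numpy, scipy, OpenCV 4.12 (cv2) and the standard library are available. Lean on these libraries where they do the work, as an engineer would, in place of code of your own. Each camera call takes 0.05 s, during which the arm holds its last target.

### The job

The spindle of the little drill holder on the desk has stopped with its clamping screw (the thin screw sticking out sideways from the collar in front of the spokes) out of reach. Turn the star wheel with your fingertips by pushing its spokes round gently, one after another, without gripping it, until the clamping screw points straight up, and leave it standing so. Leave the other things on the desk where they are.

Things in the scene. Friction and masses are not known exactly. Their poses are not given: they have to be found in the camera images.
- spindle_stand: grey drill holder, immovable. Origin on the desk under the centre of the spoke plane; x along the spindle from star wheel back to pillar (away from the robot), y left, z up. Base plate 105 x 120 x 14 mm, x = 5 to 110 mm. Pillar with 60 mm spindle housing, axis 115 mm over the desk, x = 27 to 90 mm, highest at 145 mm; chuck and drill behind, to x = 170 mm.
- hub_center (a point): wheel centre on the spindle axis, 115 mm over the desk, in the spoke plane; turns with the wheel: x axis = spindle axis (to the pillar), z = direction of the clamping screw. Hub 44 mm in diameter with five bare steel spokes, 11 mm thick, no rim, 72 degrees apart, the nearest two at 36 degrees either side of the screw's direction.
- spoke_ball (a point): centre of the black 18 mm ball on the end of one spoke (the one 36 degrees clockwise of the clamping screw, seen from the robot), 82 mm from the spindle axis; all five spokes end in such a ball.
- screw_tip (a point): outer end of the clamping screw, 64 mm from the spindle axis; z points outward along the screw. The screw is one 7 mm steel rod with a 15 mm dark steel head, standing radially out of the 32 mm collar, 40 mm in front of the spoke plane (robot's side); thinner and shorter than the spokes, no ball.
- star_wheel (a joint): angle of the star wheel (rad): 0 and 2 pi = clamping screw straight up; grows clockwise seen from the robot (top of the wheel moves right, to the stand's -y). Starts between 1.9 and 4.38, may be turned either way (stops at -4 and 10); friction about 0.06 N m (1 N at a spoke), stays where it is left.
- hex_key_set: orange and black hex key holder, 33 x 97 x 21 mm, lying right of the stand, loose; origin at the centre of its underside
- gauge_block_2: steel gauge block, 16 x 34 x 15 mm, lying left of the stand, loose; origin at the centre of its underside
- screwdriver: screwdriver with yellow grip, 176 mm long, 26 mm thick, on the left beside the desk's upright side panel (0.45 m left of the robot's axis, from 0.35 m ahead on; swing the arm in and over clear of its front edge), loose; origin at the centre of its underside
- cap_jar: white round tub with a blue lid, 63 mm diameter, 68 mm high, on the right, loose; origin at the centre of its underside
- spare_lens: black round lens, 49 mm diameter, 35 mm high, on the right, loose; origin at the centre of its underside

How it is judged:
By the outcome, as a careful person would: the job done as asked, in the order asked, and still so for the second after the job is handed in, with the robot touching nothing.
It also fails if it takes over 48 s, if anything falls off the work surface, if the arm or the gripper's body presses on something with over 40 N, if the wrist force passes 120 N, or if a joint passes its speed limit or range.

## Working session

There is one attempt and no reset: what is moved stays moved. The work goes in short steps, each a Python script; the robot and the scene stay as the last script left them, time stands still between calls to the robot, and variables do not carry over. Pictures are saved under pics/ and viewed, and the job is handed in when it is done.

```bash
ls; mkdir -p pics
python3 - <<'E'
from bench import manip
import cv2, numpy as np
s=manip.observe(); print(s)
for n in("scene","top"):
    p,d=manip.read_camera(n); cv2.imwrite(f"pics/{n}0.png",p[:,:,::-1]); np.save(f"pics/{n}0.npy",d)
    print(n,manip.camera_model(n))
E
```

```text
pics
{'t': 0.0, 'qpos': array([-1.20601580e+00,  3.20275738e-01,  1.56570225e+00, -1.97805922e-05,
        1.25741554e+00, -1.99868005e-02]), 'joint_velocities': array([-0.00206982, -0.00095655,  0.00023124, -0.00057516,  0.00039112,
       -0.00038957]), 'joint_torque': array([-6.58293447e-04, -4.15524495e+01, -2.34162694e+01, -1.71911061e-04,
        8.18547938e-03, -5.63457334e-07]), 'tool_pos': array([ 0.21564773, -0.53249502,  0.23048254]), 'ee_rot': array([-2.60435459e+00,  1.75514215e+00,  2.32999164e-03]), 'contact_force': array([-0.1728778 , -0.97800121,  0.55624044]), 'moment': array([-0.0101729 , -0.05138226,  0.03285862]), 'opening': 0.08532762253582325}
scene {'vertical_fov': 51.302852424593056, 'cx': 285.4299993701455, 'cy': 214.44807017094152, 'R': array([[-0.78310097, -0.62157143,  0.02004574],
       [-0.32864091,  0.38625065, -0.8618617 ],
       [ 0.52796593, -0.68151258, -0.50674706]]), 't': array([0.40381877, 0.29735399, 0.86094248])}
top {'vertical_fov': 44.30214813690452, 'cx': 278.89746717944035, 'cy': 216.95912198516888, 'R': array([[ 0.00575948, -0.99990006, -0.01291089],
       [-0.99866698, -0.00508915, -0.05136499],
       [ 0.05129415,  0.01318951, -0.99859649]]), 't': array([-7.43886887e-04,  5.06592455e-01,  1.39645948e+00])}
```

View pics/scene0.png

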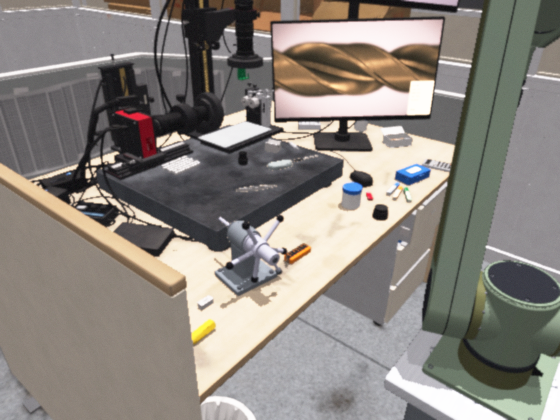

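View pics/top0.png

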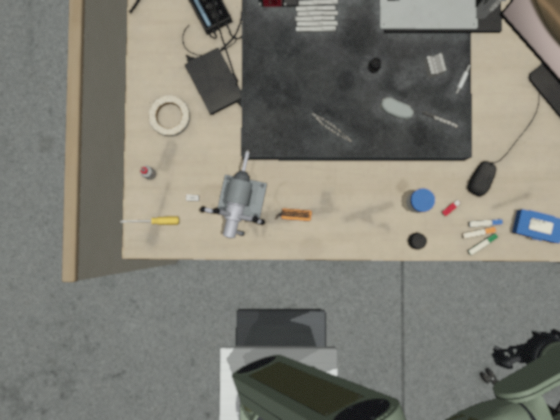

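```bash
cat > h.py <<'E'
import numpy as np, cv2
def cloud(d,m):
    f=210/np.tan(np.radians(m["vertical_fov"]/2))
    v,u=np.mgrid[0:420,0:560]
    c=np.stack([(u-m["cx"])/f*d,(v-m["cy"])/f*d,d],-1)
    X=(c-m["t"])@m["R"]; X[d==0]=np.nan
    return X
E
python3 - <<'E'
import cv2,numpy as np
from bench import manip
from h import *
p=cv2.imread("pics/scene0.png"); cv2.imwrite("pics/s_z.png",cv2.resize(p[190:310,190:330],None,fx=5,fy=5,interpolation=cv2.INTER_CUBIC))
q=cv2.imread("pics/top0.png"); cv2.imwrite("pics/t_z.png",cv2.resize(q[140:250,170:310],None,fx=5,fy=5,interpolation=cv2.INTER_CUBIC))
X=cloud(np.load("pics/top0.npy"),manip.camera_model("top"))
for v in range(150,245,4):
    print(v,' '.join(f"{X[v,u,2]*1000:4.0f}" for u in range(196,272,3)))
for uv in [(220,200),(265,200),(235,235),(204,210),(262,220),(235,215),(247,155)]: print(uv,X[uv[1],uv[0]].round(3))
E
```

```text
150   -0    3   -1    4    1    2    1   -5   -0    4   -0    2    5   -3   -1   92   88  112   93   88   86   89   86   94   94   89
154   -1    1    3   -1    7    5   -0   -1    1    2    7   -1    3   -2    9   91   90  116   89  nan   93   92   90   92   91   91
158    3    5    3   -2   -1    3    3    1    0    2   -0    1   -2   -2   -3    2  124   56   60   62   59   58   56   57   58   50
162   -3   -1    2   -1    1    0   -3   -1   -4   -1    3    5    1    1   -7    2  122    1    3   -0   -2    1   -4   -0    1   -1
166    2    2   -4    6    7   -0   -2   -1    6    1   -0    6    5    3    3    2  121   -4    0   -1   -2   -0    2    0    2   -0
170    0   -1   -4   -0    5   -2    6    2   -0   -1   -2  nan   -2   -4  121  126  111    3    4   -2    2   -0   -3    3    1   -3
174   -2   -2   -1    1    2   -1   -2    2   -0    2   15    1    2  135  135  130  135  125    5   -3    5   -4    3   -3    3   -1
178    0   -0    9   -3    3    1    1    1   -5   14   16   18  141  144  134  141  137  128    4    1    2    1    2   -1   -7   -2
182    0    3   -2    2    3
[... 1632 characters left out ...]
4  130  126  129  124    2   71    2    2    2   -3    2    6   -4   -2    2    2
234   -3    2    3  nan   -1    2    4    2    1  126  127  129  128  114   66   74    2   -1   -5   -2    1    8   -0   -3   -2   -3
238    2    3    1   -0    0   -5    2    5   -0   -1    7    2    3    4    2   -1   -6   -1   -3   -1    2    0   -1    1    0    1
242   -3   -2    4    3    2   -1   -1   -3   -1   -0   -1    3    3    2   -0   -1    5    1   -4   -4    4    0    7   -2    1   -2
(220, 200) [0.552 0.163 0.017]
(265, 200) [0.554 0.041 0.005]
(235, 235) [0.457 0.123 0.001]
(204, 210) [0.518 0.191 0.114]
(262, 220) [0.495 0.045 0.088]
(235, 215) [0.505 0.11  0.135]
(247, 155) [0.659 0.083 0.116]
```

```bash
sleep 1; ls pics
```

```text
s_z.png
scene0.npy
scene0.png
t_z.png
top0.npy
top0.png
```

View pics/s_z.png

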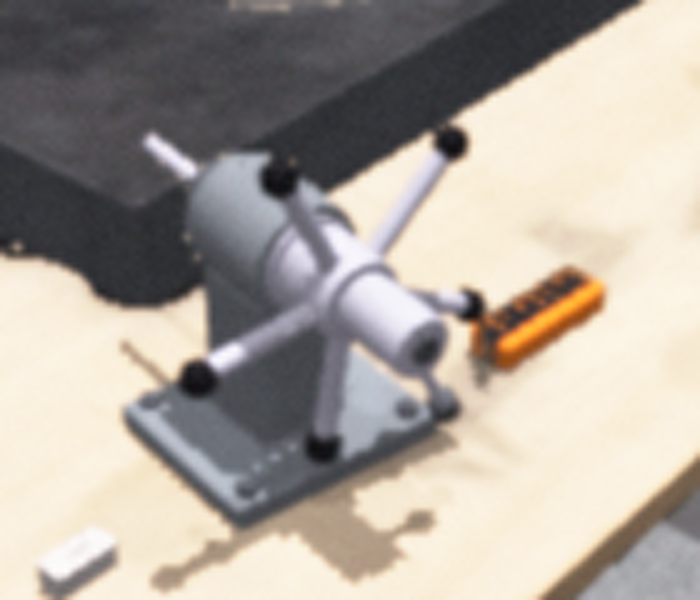

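View pics/t_z.png

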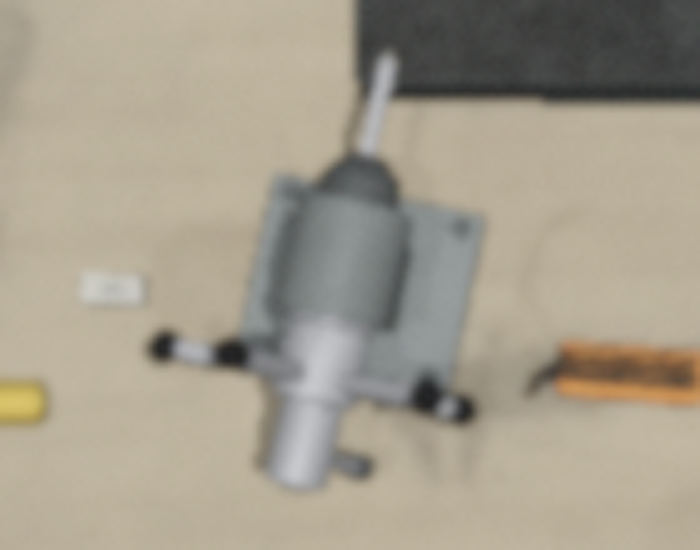

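```bash
cat > fit.py <<'E'
import numpy as np
from scipy.optimize import least_squares
from bench import manip
def proj(m,X):
    f=210/np.tan(np.radians(m["vertical_fov"]/2)); c=X@m["R"].T+m["t"]
    return np.stack([c[:,0]/c[:,2]*f+m["cx"],c[:,1]/c[:,2]*f+m["cy"]],-1)
def pts(p):
    # p: x,y,yaw,theta -> balls k=0..4 (angle cw from up: theta+36+72k), screw head, in world
    x,y,w,th=p
    def W(sx,r,a): # clockwise seen from robot: up->-y
        l=np.array([sx,-r*np.sin(a),0.115+r*np.cos(a)])
        return np.array([x+np.cos(w)*l[0]-np.sin(w)*l[1],y+np.sin(w)*l[0]+np.cos(w)*l[1],l[2]])
    return np.array([W(0,.082,th+np.radians(36+72*k)) for k in range(5)]+[W(-.04,.060,th)])
S=manip.camera_model("scene");T=manip.camera_model("top")
def zs(l,u,v): return (np.array(l)+.5)/5-.5+np.array([u,v])
E
python3 - <<'E'
from fit import *
so=zs([(280,178),(451,141),(468,304),(323,445),(198,377),(442,405)],190,190)
to=zs([(163,347),(232,353),(428,390),(457,408),(356,464)],170,140)
# theta~150deg: balls k: 186(down),258(left),330(up-left),42(up right),114(right-down)
si=[2,3,4,0,1,5]; 
# scene order: upleft, upright, rightdown, down, left, screw
def res(p,full=False):
    P=pts(p); a=proj(S,P[si])-so; b=proj(T,P[[1,2,3,4,5]])-to
    return np.r_[a.ravel(),b.ravel()]
# variable assignment for initial th=150
P0=[.51,.11,-.2,np.radians(150)]
best=None
import itertools
for sh in range(5):
  for o in [0]:
    si=[(2+sh)%5,(3+sh)%5,(4+sh)%5,(0+sh)%5,(1+sh)%5,5]
    def r2(p):
        P=pts(p); a=proj(S,P[si])-so; b=proj(T,P[[si[4],si[0],si[1],si[2],5]])-to
        return np.r_[a.ravel(),b.ravel()]
    for t in range(90,270,20):
        r=least_squares(r2,[.51,.11,-.2,np.radians(t)],loss='soft_l1')
        if best is None or r.cost<best[0].cost: best=(r,sh,r2(r.x))
r=best[0];print(r.x,np.degrees(r.x[2:]),r.cost,best[1]);print(best[2].reshape(-1,2).round(1)); print(pts(r.x).round(3))
E
```

```text
[ 0.50577786  0.11484741 -0.19194512  2.70020244] [-10.99764539 154.71020354] 4.617003855212271 0
[[-0.7  0.3]
 [-0.9  0.6]
 [-0.9  0.4]
 [-0.6  0.2]
 [-0.5  0.6]
 [ 0.1  0.7]
 [ 1.1  0. ]
 [ 0.5  0.2]
 [ 0.5  0.9]
 [ 1.4  0. ]
 [ 1.6  0.5]]
[[0.509 0.13  0.034]
 [0.521 0.195 0.105]
 [0.512 0.149 0.189]
 [0.494 0.056 0.171]
 [0.492 0.044 0.076]
 [0.462 0.097 0.061]]
```

```bash
cat > mv.py <<'E'
import numpy as np
from scipy.spatial.transform import Rotation as Ro
from bench import manip
X0,Y0,W=0.5058,0.1148,-0.192
def w(y,z,x=0.0): return np.array([X0+np.cos(W)*x-np.sin(W)*y, Y0+np.sin(W)*x+np.cos(W)*y, z])
def ori(sg=1):
    y=sg*np.array([-np.sin(W),np.cos(W),0]); z=np.array([0,0,-1.]); x=np.cross(y,z)
    return Ro.from_matrix(np.c_[x,y,z]).as_rotvec()
def stroke(y0,phi_end,n=4,sp=0.05):
    """from finger y0 push leftwards until ball at phi_end (deg cw from up)"""
    phs=np.linspace(np.degrees(np.arcsin(min(.95,-(y0+.02)/.082))),phi_end,n+1)[1:]
    for a in np.radians(phs):
        by=-.082*np.sin(a); tz=.115+.082*np.cos(a)-.022
        hit=manip.move_straight(w(by-.020,tz),max_speed=sp,force_limit=15)
        if hit: print("HIT",np.degrees(a)); 
        s=manip.observe(); print(round(s['t'],2),np.degrees(a).round(),s['contact_force'].round(1))
        if hit: return False
    return True
E
python3 - <<'E'
from mv import *
for sg in (1,-1):
    for p in [w(-.1,.26),w(-.1,.15),w(.01,.17),w(.01,.26)]:
        q=manip.inverse_kinematics(p,ori(sg)); print(sg,p.round(3),None if q is None else q.round(2))
E
```

```text
1 [0.487 0.017 0.26 ] None
1 [0.487 0.017 0.15 ] None
1 [0.508 0.125 0.17 ] None
1 [0.508 0.125 0.26 ] None
-1 [0.487 0.017 0.26 ] [ 0.01  0.16  1.71 -0.    1.27  0.2 ]
-1 [0.487 0.017 0.15 ] [ 0.01  0.25  1.88 -0.    1.    0.2 ]
-1 [0.508 0.125 0.17 ] [ 0.22  0.29  1.78 -0.    1.08  0.41]
-1 [0.508 0.125 0.26 ] [ 0.22  0.22  1.63 -0.    1.29  0.41]
```

Run:
```python
from mv import *
import cv2
manip.command_gripper(0.0)
manip.goto(w(-.1,.27),ori(-1)); print(manip.observe()['t'])
manip.move_straight(w(-.1,.15),max_speed=.12,force_limit=15)
ok=stroke(-.1,-19)
s=manip.observe(); print(s['t'],s['tool_pos'],s['opening'])
for n in("scene","top"):
    p,d=manip.read_camera(n); cv2.imwrite(f"pics/{n}1.png",p[:,:,::-1])
p=cv2.imread("pics/scene1.png"); q=cv2.imread("pics/top1.png")
cv2.imwrite("pics/z1.png",np.hstack([cv2.resize(a,None,fx=3.3,fy=3.3,interpolation=cv2.INTER_CUBIC)[:400] for a in (p[190:310,200:320],q[130:250,180:300])]))
```

```text
3.0667
4.73 49.0 [ 0.1 -1.2  0.4]
5.53 26.0 [-0.3 -0.2  0.1]
6.32 4.0 [-0.  -0.   0.6]
7.11 -19.0 [ 0.7 -0.3 -0.4]
7.1083 [0.50701333 0.12163984 0.17047207] 0.0003812673983032145
```

View pics/z1.png

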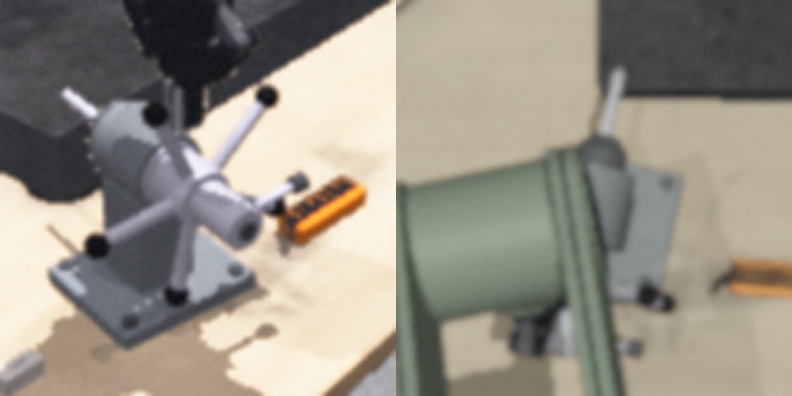

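The first stroke worked: the scene half shows the finger at about (190,100) right behind the upper-left spoke. The screw head, at about (297,182), now points roughly level to the right. Next come strokes two and three.

Run:
```python
from mv import *
import cv2
def back(y):
    manip.move_straight(w(y-.008,.18),max_speed=.05)
    manip.move_straight(w(y-.012,.245),max_speed=.15)
    manip.move_straight(w(-.105,.245),max_speed=.2)
    manip.move_straight(w(-.105,.15),max_speed=.15,force_limit=15)
back(.007)
if stroke(-.105,-17):
    back(.004)
    print(stroke(-.105,38,n=2,sp=.03))
    manip.move_straight(w(-.085,.155),max_speed=.05)
    manip.move_straight(w(-.1,.26),max_speed=.15)
    manip.goto([.33,-.25,.33],ori(-1))
s=manip.observe(); print(s['t'],s['tool_pos'])
for n in("scene","top"):
    p,d=manip.read_camera(n); cv2.imwrite(f"pics/{n}2.png",p[:,:,::-1])
p=cv2.imread("pics/scene2.png"); q=cv2.imread("pics/top2.png")
cv2.imwrite("pics/s_z2.png",cv2.resize(p[190:310,190:330],None,fx=5,fy=5,interpolation=cv2.INTER_CUBIC))
cv2.imwrite("pics/t_z2.png",cv2.resize(q[140:250,170:310],None,fx=5,fy=5,interpolation=cv2.INTER_CUBIC))
```

```text
10.22 50.0 [-0.6 -0.2 -0.1]
11.01 27.0 [ 0.5 -0.2  0.1]
11.79 5.0 [-0.8  0.1 -0.1]
12.57 -17.0 [-0.   0.2  0.5]
15.79 55.0 [ 0.3 -0.7  0.4]
16.74 38.0 [ 0.8 -1.8  0.4]
True
19.25 [ 0.33037976 -0.24949929  0.32947896]
```

View pics/s_z2.png

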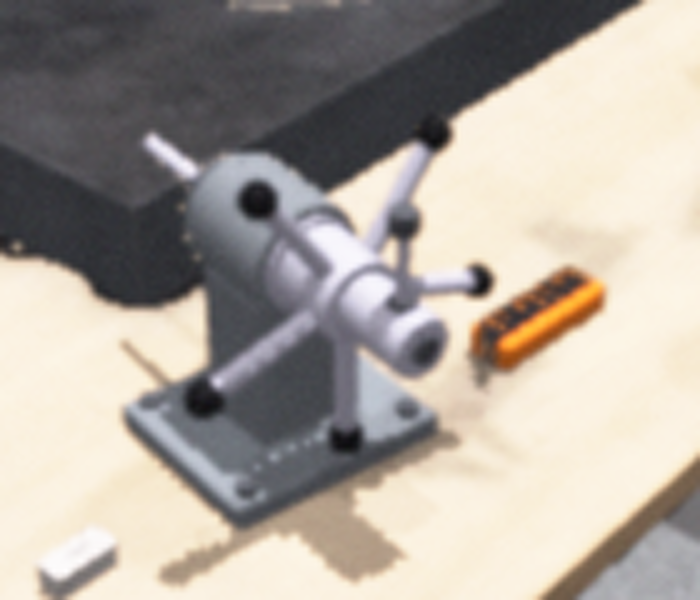

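View pics/t_z2.png

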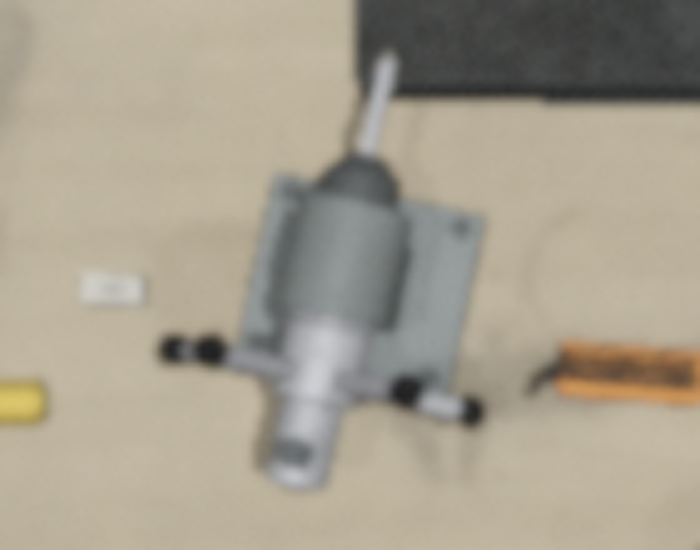

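The screw now stands almost upright, with its head at (404,220) in the scene crop. The balls are at (258,199), (434,132), (480,280), (346,438) and (205,400). I'll find the blob centres and refit the angle.

```bash
cat > meas.py <<'E'
from fit import *
import cv2,sys
def cen(img,g,r=15):
    g=np.array(g); x0,y0=(g-r).astype(int); c=img[y0:y0+2*r,x0:x0+2*r].max(2).astype(float)
    wt=np.clip(75-c,0,None); n,lab,st,ce=cv2.connectedComponentsWithStats((wt>0).astype(np.uint8))
    k=1+np.argmax(st[1:,4]); m=(lab==k)
    v,u=np.nonzero(m); return np.array([np.average(u,weights=wt[m])+x0,np.average(v,weights=wt[m])+y0])
def measure(si_f,ti_f,sg,tg,ss,ts,order_s,order_t,base,th0):
    a=cv2.imread(si_f); b=cv2.imread(ti_f)
    so=zs(np.array([cen(a,g) for g in sg]+[ss]),190,190)
    to=zs(np.array([cen(b,g) for g in tg]+[ts]),170,140)
    def r2(p):
        # p: x,y,yaw,theta + per-camera pixel shift
        P=pts(p[:4]); return np.r_[(proj(S,P[order_s])+p[4:6]-so).ravel(),(proj(T,P[order_t])+p[6:8]-to).ravel(),p[4:8]/1.0]
    r=least_squares(r2,[.506,.115,-.192,th0,0,0,0,0],loss='soft_l1')
    J=r.jac; cov=np.linalg.inv(J.T@J)
    print(r.x.round(3),"theta deg",np.degrees(r.x[3]).round(2),"+-",np.degrees(np.sqrt(cov[3,3])*.4).round(2)); print(r2(r.x).reshape(-1,2).round(2).tolist()); return r.x
E
python3 - <<'E'
from meas import *
measure("pics/s_z.png","pics/t_z.png",[(280,178),(451,141),(468,304),(323,445),(198,377)],[(163,347),(232,353),(428,390),(457,408)],(442,405),(356,464),[2,3,4,0,1,5],[1,2,3,4,5],0,2.7)
# theta~0: k0=36,k1=108,k2=180,k3=252,k4=324
measure("pics/s_z2.png","pics/t_z2.png",[(258,199),(434,132),(480,280),(346,438),(205,400)],[(173,348),(209,350),(408,390),(471,410)],(404,220),(292,453),[4,0,1,2,3,5],[3,4,0,1,5],0,0.05)
E
```

```text
[ 0.505  0.116 -0.201  2.703  0.478 -0.187 -0.396 -0.307] theta deg 154.89 +- 0.31
[[-0.01, 0.0], [-0.1, 0.46], [-1.26, -0.31], [0.13, -0.48], [-0.12, -0.19], [0.51, 0.92], [0.54, -0.16], [-0.14, -0.03], [0.1, 0.26], [-0.9, -0.23], [0.75, 0.52], [0.48, -0.19], [-0.4, -0.31]]
[ 0.504  0.116 -0.203  0.023  0.377 -0.172 -0.255 -0.249] theta deg 1.31 +- 0.3
[[-0.06, 0.23], [0.28, 0.74], [-0.96, -0.01], [-0.01, -0.69], [0.1, 0.07], [0.04, -0.15], [0.77, 0.07], [0.12, -0.04], [0.01, 0.22], [-0.46, 0.0], [-0.08, -0.0], [0.38, -0.17], [-0.25, -0.25]]
```

About 1.3° remains, so I'll give the same spoke one short final nudge.

Run:
```python
from mv import *
import cv2
manip.goto(w(-.105,.25),ori(-1))
manip.move_straight(w(-.09,.16),max_speed=.12,force_limit=15)
a=np.radians(36.7); 
manip.move_straight(w(-.082*np.sin(a)-.020,.115+.082*np.cos(a)-.022),max_speed=.015,force_limit=15)
print(manip.observe()['contact_force'],manip.observe()['t'])
manip.move_straight(w(-.09,.155),max_speed=.05)
manip.move_straight(w(-.1,.26),max_speed=.15)
manip.goto([.33,-.25,.33],ori(-1))
manip.pause(.3)
s=manip.observe(); print(s['t'],s['tool_pos'])
for n in("scene","top","wrist"):
    p,d=manip.read_camera(n); cv2.imwrite(f"pics/{n}3.png",p[:,:,::-1])
p=cv2.imread("pics/scene3.png"); q=cv2.imread("pics/top3.png")
cv2.imwrite("pics/s_z3.png",cv2.resize(p[190:310,190:330],None,fx=5,fy=5,interpolation=cv2.INTER_CUBIC))
cv2.imwrite("pics/t_z3.png",cv2.resize(q[140:250,170:310],None,fx=5,fy=5,interpolation=cv2.INTER_CUBIC))
from meas import *
measure("pics/s_z3.png","pics/t_z3.png",[(258,199),(434,132),(480,280),(346,438),(205,400)],[(173,348),(209,350),(408,390),(471,410)],(404,220),(292,453),[4,0,1,2,3,5],[3,4,0,1,5],0,0.05)
```

```text
[-0.94189668 -2.09982597  1.50145539] 23.0083
25.9417 [ 0.33042025 -0.24954208  0.3297933 ]
[ 0.504  0.115 -0.203  0.014  0.393 -0.172 -0.254 -0.265] theta deg 0.79 +- 0.3
[[0.01, 0.26], [0.22, 0.45], [-0.95, 0.08], [-0.0, -0.69], [0.19, 0.07], [-0.08, -0.09], [0.59, 0.09], [0.25, -0.04], [0.14, 0.27], [-0.46, -0.01], [-0.24, -0.05], [0.39, -0.17], [-0.25, -0.26]]
```

View pics/scene3.png

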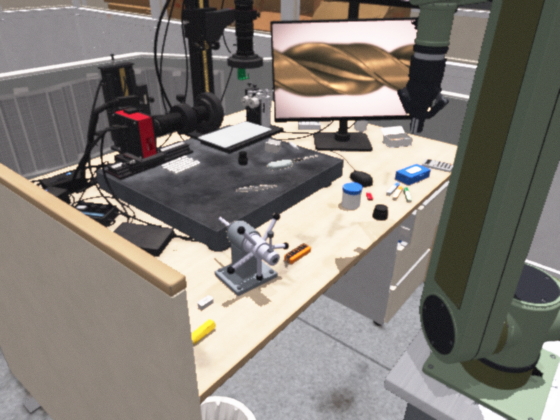

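View pics/s_z3.png

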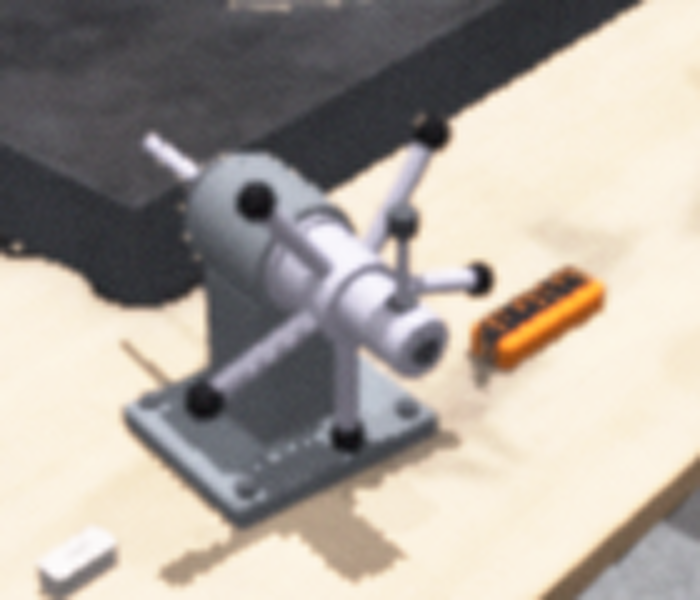

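View pics/top3.png

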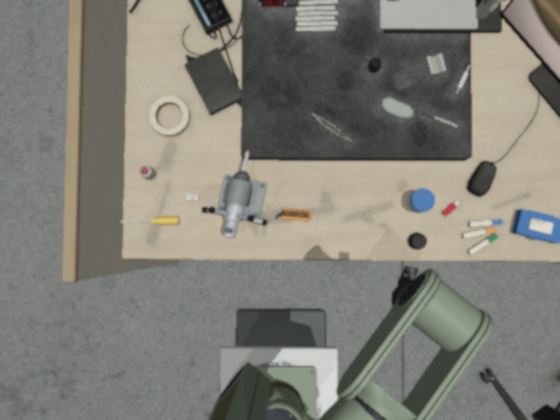

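```bash
python3 -c "
from bench import manip
manip.job_done(); print(manip.observe()['t'])"
```

```text
the job is handed in; nothing more can be done
the job is handed in; nothing more can be done
```

The clamping screw now points straight up to within about 1°, and I've handed the job in. I turned the wheel anticlockwise from about 155° with the shut fingertips, pushing three spokes round in turn. A short fourth nudge on the last spoke then took out most of the remaining 1.3°.

- **Angle:** the last fit to the scene and top pictures gives 0.8°, with an uncertainty of roughly 0.3–0.5°. In that fit the screw-head position was carried over from the previous pictures, so the angle rests on the ball positions. I took a wrist picture but did not use it.
- **Force and time:** the readings at the end of each push were about 2.7 N or less, and the 15 N stop never triggered. The last clock reading before hand-in was about 26 s of the 48 s allowed.
- **Other things on the desk:** by eye, they look unmoved in the before and after pictures. The arm is parked clear to the right, touching nothing.

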